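Shut and level the parts cabinet at the packing bench

TASK

Push the loaded drawer of the little blue cabinet fully shut, then lay the yellow spirit level lengthwise, vial up, in the middle of the cabinet's white top, press it down firmly to bed it and let it go. Then grip the orange knob of the levelling foot from above, press it down until the foot is home on the bench, and turn it until the bubble sits between the two black lines. Finish while still gripping the knob and pressing it home with the bubble centred, and leave everything else on the bench where it is.

Things in the scene. Friction and masses are not known exactly. Their poses are not given: they have to be found in the camera images.
- unit: fixed stand of the blue parts cabinet; origin on the bench under the cabinet's middle; x from the drawer side to the back, y from the foot end (-y) to the hinge end (+y), z up. Cabinet 170 mm deep (x), 300 long (y), drawer front 91 mm towards -x when shut. It tilts about a hinge along x at y = +175 mm, 70 mm high. The levelling foot is on an ear at x = -40, y = -205 mm.
- shelf_mid (a point): middle of the cabinet's white top face (170 x 300 mm), about 76 mm above the bench, moving with the cabinet; axes as unit, tilted with the cabinet. Bench and stand may be 0.006 rad out of level, so only the bubble tells when the top is level.
- drawer_pull (a point): middle of the front face of the drawer's aluminium pull, 90 mm long (y), 14 mm high, standing 12 mm proud of the grey drawer front (292 x 44 mm), about 53 mm above the bench; axes as unit. Push it towards +x; the drawer slides with about 4 N of friction (more if pushed fast) and stays where left.
- drawer (a joint): how far the drawer is open, m: 0 shut, 0.10 fully out
- level: yellow spirit level with black grip panels, loose, 200 mm long (x), 24 mm wide (y), 44 mm high (z), 0.27 to 0.43 kg; origin in the middle of its underside. The green vial with the white bubble is in the middle of its top face. Either way round will do.
- bubble (a joint): where the white bubble stands along the level, m: 0 centred, + towards the level's +x end, ends of travel +-0.018. The bubble (14 mm long) runs to the higher end, about 4.5 mm per 0.01 rad of tilt, settling in about 1 s; the black lines are 20 mm apart inside.
- knob_grip (a point): grip point of the foot's orange knob, on its vertical axis, about 128 mm above the bench, 13 mm below the top of the grip bar; the bar is 46 mm long (along this point's x), 14 mm thick (y: pinch it across this) and 46 mm high, on a black disc of 24 mm radius whose upper face lies 33 mm below this point. z points up along the axis.
- foot_knob (a joint): angle of the foot's knob, rad, + clockwise from above, range -1.5 to 0.9. Clockwise screws the foot out: pressed home, the foot end and knob rise 8.4 mm (0.022 rad of tilt) per rad, and the gripper must follow. At the start the foot end is too low when pressed: it needs 0.4 to 1.6 rad clockwise. Stays where left; turning takes about 0.15 N m.
- lift (a joint): spring lift of the foot end, rad about the hinge: 0 foot home on the bench, 0.05 let go (foot hovers 19 mm higher, so the bubble is then no guide). 5 to 8 N down on the knob brings it home; let go, it rises again.
- profile: bystander: aluminium profile offcut, 200 x 30 x 30 mm, origin in the middle of its underside; it and the level swap places from start to start
- hammer: bystander: hammer with red handle, origin under its middle
- cap: bystander: red plastic cap, 72 mm across, 34 mm high, origin under its middle
- housing: bystander: grey pump housing, 84 mm across, 85 mm high, origin under its middle
- collar: bystander: steel collar, 64 mm across, 22 mm high, origin under its middle
- jar: bystander: jar with white cap, 60 mm across, 80 mm high, origin under its middle

How it is judged:
By the outcome, as a careful person would: the job done as asked, in the order asked, and still so for the second after the job is handed in, while the arm keeps its last pose, push and grip.
It also fails if it takes over 72 s, if anything falls off the work surface, if the arm or the gripper's body presses on something with over 40 N, if the wrist force passes 120 N, or if a joint passes its speed limit or range.

ROBOT

A 7-joint arm with a two-finger parallel gripper is mounted at the origin on the work surface. World frame = base frame: x ahead of the robot, y to its left, z up, the work surface at z = 0. Lengths are in m, angles in rad, forces in N, time in s.
With the tool pointing down it reaches from about 0.4 to 0.85 m from the base axis. Payload 6.9 kg.
Tool frame: the origin (TCP) lies midway between the tips of the shut fingers; the grasp point (between the pads) lies behind it (ctrl.pinch_z is the z of the grasp point in the tool frame, in m); z points along the fingers, y is the direction in which the jaws open and shut (so a half turn about z gives the same grasp; the last joint's range is limited). The gripper opens to 85 mm and grips with 20 to 120 N. Pads are 22 mm wide; open, the fingers measure 114 mm over their backs; the gripper's body (76 mm by 85 mm) begins 54 mm behind the grasp point. The pads swing forward as they close: fully open they stand 13 mm farther back than shut.
Start: joints at [1.438, 0.507, -0.238, 1.5, 0.126, 1.149, -0.155], TCP at [0.148, -0.607, 0.231] pointing down, gripper open.
Joint ranges: [-3.08, 3.08], [-0.24, 2.05], [-1.43, 1.35], [0, 2.5], [-1.52, 4.66], [0.17, 1.96], [-2.89, 2.89]. Speed limits (rad/s): [2.39, 2.39, 3.14, 3.14, 3.14, 3.14, 3.14].

INTERFACE

Orientations are given as a unit quaternion [w, x, y, z].
In Python, from station import ctrl, get_state, vision, ticket, models gives the robot as it stands. Calls block until the motion is done:
- ctrl.movep(position, orientation): joint-space move of the TCP to a pose.
- ctrl.movel(position, frame=None, max_speed=0.15): straight line of the TCP; frame=None keeps the orientation; max_speed is the mean speed in m/s.
- ctrl.set_joints(angles): joint-space move.
- ctrl.ungrasp() and ctrl.close_gripper(force=None): open the fingers fully, or close them until they stop; force is the grip in N (None keeps the last).
- ctrl.pause(seconds).
- ctrl.ik(position, orientation): joint angles nearest the present ones, or None.
- get_state(): the state.
- vision.grab_frame(name): name is "scene" or "top"; returns (picture, depth): 420x560x3 uint8, blue, green, red; 420x560 float32, m along the optical axis (not along the pixel's ray), 0 where there is no reading.
- vision.camera_info(name): a dict with "mtx" (3x3 intrinsics, pixels), "dist_coeffs" ([k1, k2, p1, p2, k3] as OpenCV has them; the pictures are not rectified), "R" (3x3) and "t" (3): a world point X has camera coordinates R X + t. Camera axes: x right, y down, z forward; pixel columns grow to the right and rows downward; lengths in m; the calibration is good to about 2 mm. A picture is of the moment at which its call begins. camera_info takes no time and is no camera call.
A pose or a line that the arm cannot do raises ctrl.Unreachable and nothing moves.
- ticket.close_job(): hands the job in, once; it reports no verdict.
Trained networks look in the newest picture that a camera, given by its name, has taken for a name from the list of things; names that differ only in an ending like _2 or _b are one class to them, and where a whole thing is asked for, a point or a joint stands for the part that bears it (a point fixed in the world has none). Each returns a list of dicts, best first, with "p" (0 to 1); they miss things now and then, are a little off and sometimes report something else, mostly with a low value. They report only what shows in the picture. A call takes as long as a camera call.
- models.recognise(camera, target): "point" ([column, row] in pixels, amid what is visible of it).
- models.masks_of(camera, target): "mask" (420x560 bool, what is visible of it) and "point" ([column, row] in pixels, amid what is visible of it).
The state is a dict: "time": time; "qpos": joint angles; "qd": joint speeds; "tau": joint torques, N m; "tcp_pos": TCP position; "eef_rot": TCP orientation; "contact_force": force on the tool from outside, world axes, zero at the start; "wrist_torque": the same for the moment, N m; "width": finger opening in m.
Only numpy, scipy, OpenCV 4.12 (cv2) and the standard library are available. Lean on these libraries where they do the work, as an engineer would, in place of code of your own. Each camera call takes 0.05 s, during which the arm holds its last target. There are 200 camera calls.

## Working session

There is one attempt and no reset: what is moved stays moved. The work goes in short steps, each a Python script; the robot and the scene stay as the last script left them, time stands still between calls to the robot, and variables do not carry over. Pictures are saved under pics/ and viewed, about 8 in all and at most 12, crops included, and the job is handed in when it is done.

```bash
ls; mkdir -p pics
cat > h.py <<'E'
import numpy as np, cv2
from station import ctrl,get_state,vision,ticket,models
from scipy.spatial.transform import Rotation as Ro
def cloud(name,depth):
    c=vision.camera_info(name);K=np.array(c['mtx']);d=np.array(c['dist_coeffs'])
    h,w=depth.shape;u,v=np.meshgrid(np.arange(w),np.arange(h))
    n=cv2.undistortPoints(np.stack([u,v],-1).reshape(-1,1,2).astype(float),K,d).reshape(h,w,2)
    P=np.dstack([n*depth[...,None],depth]);P=(P-np.array(c['t']).ravel())@np.array(c['R'])
    P[depth<=0]=np.nan
    return P
def quat(yaw):  # tool down, tool x at yaw
    x=np.array([np.cos(yaw),np.sin(yaw),0]);z=np.array([0,0,-1.]);y=np.cross(z,x)
    q=Ro.from_matrix(np.c_[x,y,z]).as_quat();return [q[3],q[0],q[1],q[2]]
E
python3 - <<'E'
from h import *
ims=[]
for n in ['scene','top']:
    im,d=vision.grab_frame(n);P=cloud(n,d);np.savez(f'{n}.npz',im=im,d=d,P=P)
    cv2.imwrite(f'pics/{n}0.png',im)
    for t in ['unit','shelf_mid','drawer_pull','level','knob_grip','profile','hammer','cap','housing','collar','jar']:
        r=models.masks_of(n,t)[:2]
        for k in r:
            m=k['mask'];Q=P[m];Q=Q[~np.isnan(Q[:,0])]
            print(n,t,round(k['p'],2),np.round(k['point']),m.sum(),np.round(np.median(Q,0),3) if len(Q) else '',np.round(np.percentile(Q,[3,97],axis=0),3).tolist() if len(Q) else '')
            if k is r[0]: np.save(f'm_{n}_{t}.npy',m)
s=get_state();print(s['time'],s['tcp_pos'],s['eef_rot'],s['width'],ctrl.pinch_z,s['contact_force'])
c=vision.camera_info('top');print(-np.array(c['R']).T@np.array(c['t']).ravel());c=vision.camera_info('scene');print(-np.array(c['R']).T@np.array(c['t']).ravel())
E
```

```text
pics
scene unit 0.59 [263. 251.] 7566 [0.65  0.073 0.078] [[0.516, -0.161, 0.004], [0.749, 0.216, 0.089]]
scene unit 0.47 [209. 165.] 458 [ 0.543 -0.504  0.02 ] [[0.44, -0.53, -0.001], [0.69, -0.448, 0.028]]
scene shelf_mid 0.59 [256. 243.] 6245 [0.649 0.035 0.079] [[0.515, -0.168, 0.037], [0.75, 0.177, 0.09]]
scene drawer_pull 0.67 [286. 230.] 1192 [0.528 0.023 0.057] [[0.508, -0.115, 0.036], [0.562, 0.149, 0.08]]
scene level 0.96 [379. 299.] 914 [0.471 0.394 0.042] [[0.376, 0.363, 0.007], [0.558, 0.423, 0.048]]
scene knob_grip 0.58 [225. 197.] 130 [ 0.645 -0.167  0.117] [[0.621, -0.194, 0.105], [0.657, -0.157, 0.156]]
scene knob_grip 0.35 [257. 242.] 6336 [0.648 0.036 0.079] [[0.514, -0.172, 0.036], [0.75, 0.178, 0.09]]
scene profile 0.72 [235. 172.] 433 [ 0.479 -0.379  0.025] [[0.38, -0.402, 0.002], [0.569, -0.364, 0.032]]
scene hammer 0.72 [381. 300.] 869 [0.471 0.394 0.042] [[0.377, 0.36, 0.007], [0.558, 0.423, 0.048]]
scene hammer 0.57 [205. 165.] 347 [ 0.562 -0.503  0.021] [[0.45, -0.525, 0.008], [0.688, -0.449, 0.028]]
scene cap 0.56 [362. 251.] 342 [0.367 0.238 0.028] [[0.33
[... 1310 characters left out ...]
6 0.029] [[0.323, 0.196, 0.016], [0.384, 0.259, 0.034]]
top housing 0.72 [357. 266.] 812 [ 0.366 -0.229  0.069] [[0.326, -0.272, -0.001], [0.402, -0.196, 0.087]]
top collar 0.6 [ 98. 202.] 351 [0.534 0.491 0.02 ] [[0.506, 0.46, -0.001], [0.565, 0.518, 0.025]]
top collar 0.47 [189. 269.] 510 [0.354 0.226 0.029] [[0.323, 0.197, 0.017], [0.384, 0.259, 0.035]]
top jar 0.69 [387. 146.] 502 [ 0.7   -0.324  0.076] [[0.678, -0.354, 0.006], [0.728, -0.304, 0.082]]
1.2 [ 0.14779774 -0.60725403  0.23126319] [-3.56761431e-05  9.92883142e-01  1.19092672e-01  1.49173401e-06] 0.08520329540416503 -0.0187 [0.30700399 0.44811961 0.17974769]
[0.45366635 0.00369084 1.12776502]
[1.06208724 0.75450852 0.9913838 ]
```

View pics/scene0.png

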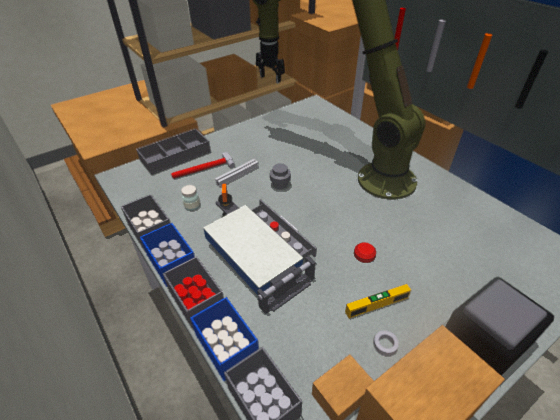

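View pics/top0.png

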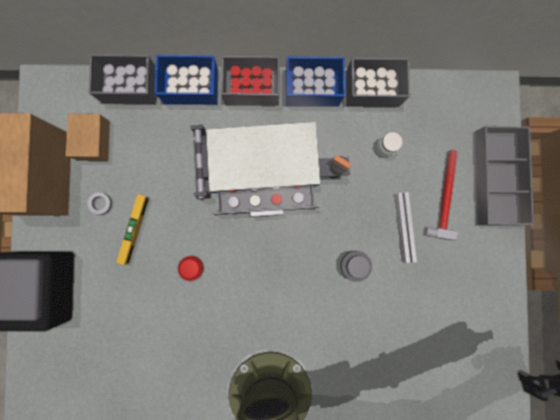

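The scene picture shows the cabinet with its white top at (255,245), the open drawer on the robot side, the orange knob at (225,195) and the level at (378,299). In the top picture the shelf is at (263,155), the drawer pull at (267,213), the knob at (340,163) and the level at (132,229). Next come precise fits from the top surfaces.

```bash
cat > fit.py <<'E'
from h import *
def rect(Q):
    (c,s,a)=cv2.minAreaRect((Q[:,:2]*1000).astype(np.float32)); 
    p=cv2.boxPoints((c,s,a)); e=p[1]-p[0]; f=p[2]-p[1]
    l=e if np.hypot(*e)>np.hypot(*f) else f
    return np.round(c,1),np.round(sorted(s),1),round(float(np.degrees(np.arctan2(l[1],l[0]))%180),2)
if __name__=='__main__':
  for n in ['scene','top']:
    z=np.load(n+'.npz');P=z['P'];im=z['im'].astype(int);hsv=cv2.cvtColor(z['im'],cv2.COLOR_BGR2HSV)
    X,Y,Z=P[...,0],P[...,1],P[...,2]
    box=lambda a,b,c,d:(X>a)&(X<b)&(Y>c)&(Y<d)
    er=lambda m:cv2.morphologyEx(m.astype(np.uint8),cv2.MORPH_OPEN,np.ones((3,3)))>0
    m=er(box(.5,.8,-.16,.2)&(Z>.065)&(Z<.1)&(hsv[...,2]>140)&(hsv[...,1]<60));Q=P[m]
    A=np.c_[Q[:,:2],np.ones(len(Q))];co=np.linalg.lstsq(A,Q[:,2],rcond=None)[0]
    print(n,'shelf',rect(Q),co.round(4),len(Q),'zmid',np.median(Q[:,2]))
    m=box(.33,.6,.33,.45)&(Z>.036)&(Z<.055);print('level',rect(P[m]),m.sum(),np.median(Z[m]))
    m=box(.58,.7,-.24,-.13)&(Z>.135)&(Z<.18)
    print('knob',rect(P[m]),m.sum(),P[m].mean(0).round(4),np.percentile(Z[m],[50,95]))
    m=box(.58,.7,-.24,-.13)&(Z>.13)&(hsv[...,1]>120);print('knobcol',rect(P[m]),m.sum())
    m=box(.45,.56,-.1,.12)&(Z>.045)&(Z<.07);print('pull',[np.round(x) for x in np.percentile(P[m]*1000,[2,50,98],axis=0)],m.sum(), rect(P[m]))
    for t in ['cap','collar','housing','jar']:
        pass
E
python3 fit.py
python3 - <<'E'
import cv2,numpy as np
a=cv2.imread('pics/top0.png');b=cv2.imread('pics/scene0.png')
f=lambda i,r:cv2.resize(i[r[0]:r[1],r[2]:r[3]],(400,300),interpolation=cv2.INTER_CUBIC)
o=np.vstack([np.hstack([f(a,(120,225,220,360)),f(a,(190,270,90,197))]),np.hstack([f(b,(170,320,190,390)),f(b,(170,230,195,275))])])
cv2.imwrite('pics/crop1.png',o)
E
```

```text
scene shelf (array([661.8,  33.6]), array([171.7, 340.2]), 93.64) [ 0.0017 -0.0367  0.0818] 3922 zmid 0.08146250172799697
level (array([463.5, 390.6]), array([ 26. , 199.1]), 164.68) 570 0.04401334440501682
knob (array([ 638.5, -176.2]), array([14.1, 48.5]), 58.72) 63 [ 0.6394 -0.1739  0.1501] [0.15292505 0.15605324]
knobcol (array([ 639. , -176.5]), array([14. , 48.4]), 57.31) 63
pull [array([505., -89.,  46.]), array([529.,  21.,  59.]), array([558., 115.,  69.])] 484 (array([531.5,  10.2]), array([ 58.2, 216.5]), 92.93)
top shelf (array([626.2,  35.6]), array([243.5, 331.5]), 93.3) [ 0.0055 -0.0366  0.0786] 6881 zmid 0.08126443442075316
level (array([462.3, 391.3]), array([ 26.4, 199.7]), 164.5) 661 0.04291802087760641
knob (array([ 636.7, -179.8]), array([15. , 45.3]), 56.95) 126 [ 0.6352 -0.1788  0.1515] [0.15357946 0.15647177]
knobcol (array([ 636.3, -179.3]), array([13.3, 41.5]), 56.88) 86
pull [array([502., -89.,  46.]), array([538.,  15.,  60.]), array([558., 116.,  69.])] 552 (array([531.9,  10.6]), array([ 57.7, 219.2]), 93.75)
```

View pics/crop1.png

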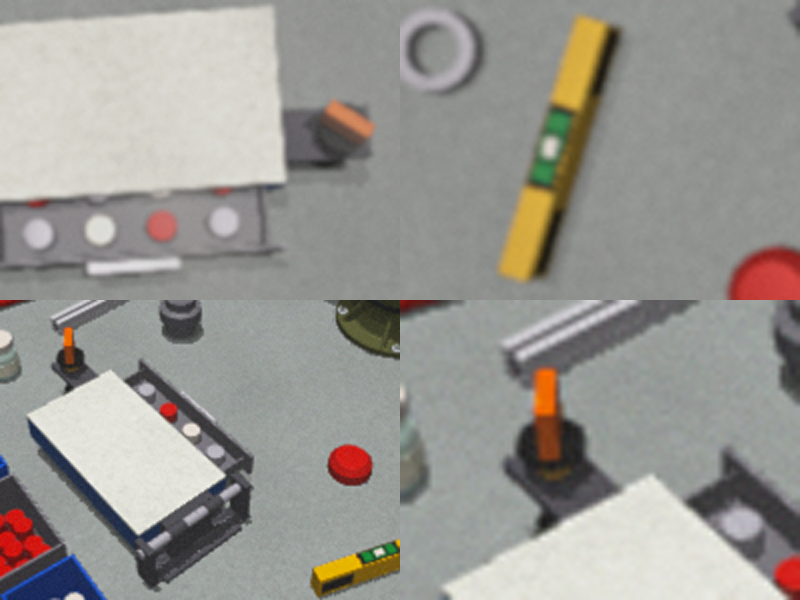

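The crop shows the level lying at about 165° with its vial up. The drawer is part open, with its bright pull at crop (135,267), and the knob bar points obliquely. I'll refine the unit frame and then push the drawer.

Run:
```python
from h import *
from fit import rect
for n in ['scene','top']:
    z=np.load(n+'.npz');P=z['P'];hsv=cv2.cvtColor(z['im'],cv2.COLOR_BGR2HSV)
    X,Y,Z=P[...,0],P[...,1],P[...,2]
    co=np.array([0,-.0367,.0818])
    for it in range(4):
        r=Z-(co[0]*X+co[1]*Y+co[2])
        m=(abs(r)<.006)&(X>.5)&(X<.8)&(Y>-.2)&(Y<.22)&(hsv[...,2]>(150 if n=='top' else 150))&(hsv[...,1]<50)
        m=cv2.morphologyEx(m.astype(np.uint8),cv2.MORPH_OPEN,np.ones((7,7)))
        k,l,st,_=cv2.connectedComponentsWithStats(m);m=l==1+np.argmax(st[1:,4])
        Q=P[m];co=np.linalg.lstsq(np.c_[Q[:,:2],np.ones(len(Q))],Q[:,2],rcond=None)[0]
    r=rect(Q);print(n,r,co.round(4),m.sum(),'zc',co@[r[0][0]/1e3,r[0][1]/1e3,1])
    # predicted knob for yaw
    yaw=np.radians(r[2]-90);c,s=np.cos(yaw),np.sin(yaw);R=np.array([[c,-s],[s,c]])
    print(' knob pred',r[0]+R@[-40,-205]); 
    # pull in unit frame
    U=(P[...,:2]-r[0]/1e3)@R
    m=(abs(U[...,1])<.06)&(U[...,0]<-.1)&(U[...,0]>-.25)&(Z>.045)&(Z<.075)&(hsv[...,2]>170)
    print(' pull unit xyz pct',m.sum(),[np.round(v) for v in np.percentile(np.c_[U[m],Z[m]]*1000,[3,50,97],axis=0)])
```

```text
scene (array([662.4,  25. ]), array([171.7, 300.8]), 93.64) [ 0.0025 -0.0369  0.0812] 3731 zc 0.081984119816732
 knob pred [ 635.49558198 -182.12593341]
 pull unit xyz pct 107 [array([-159.,  -41.,   57.]), array([-118.,   12.,   61.]), array([-105.,   40.,   69.])]
top (array([662.6,  25. ]), array([170.7, 300.3]), 94.01) [ 0.0029 -0.0375  0.0804] 6595 zc 0.08135118504230973
 knob pred [ 637.03369458 -182.29535457]
 pull unit xyz pct 278 [array([-158.,  -42.,   55.]), array([-125.,   -0.,   61.]), array([-106.,   39.,   69.])]
```

```bash
cat >> h.py <<'E'
YAW=np.radians(3.82);O=np.array([.6625,.025])
def U(x,y,z):
    c,s=np.cos(YAW),np.sin(YAW);return [O[0]+c*x-s*y,O[1]+s*x+c*y,z]
def st(l=''):
    s=get_state();print(l,'t%.2f'%s['time'],np.round(s['tcp_pos'],4),'F',np.round(s['contact_force'],1),'M',np.round(s['wrist_torque'],2),'w%.3f'%s['width'],'q7 %.2f'%s['qpos'][6]);return s
E
python3 - <<'E'
from h import *
q0=np.array(get_state()['qpos'])
for y in (YAW,YAW+np.pi):
    print(y,ctrl.ik(U(-.19,0,.2),quat(y)),ctrl.ik([.463,.391,.15],quat(np.radians(164.6))),ctrl.ik([.463,.391,.15],quat(np.radians(-15.4))))
ys=[YAW,YAW+np.pi]
sol=[(np.abs(ctrl.ik(U(-.19,0,.2),quat(y))-q0).max(),y) for y in ys if ctrl.ik(U(-.19,0,.2),quat(y)) is not None]
y=min(sol)[1];print(y)
ctrl.close_gripper(60);st('closed')
ctrl.movep(U(-.19,0,.16),quat(y));st('above')
ctrl.movel(U(-.19,0,.046),max_speed=.15);s=st('down');f0=np.array(s['contact_force'])
ctrl.movel(U(-.135,0,.046),max_speed=.05);st('push')
ex=np.array([np.cos(YAW),np.sin(YAW),0])
for x in np.arange(-.130,-.1,.003):
    ctrl.movel(U(x,0,.046),max_speed=.03);s=st('%.3f'%x)
    if -(s['contact_force']-f0)@ex>14: break
E
```

```text
0.06667157742618339 [ 0.47082961  0.36954469 -0.75339964  1.92871988  0.30638398  0.96011519
 -1.93137385] [-0.09300017  0.8182997  -1.22597695  1.6594287   0.8062551   1.25950993
 -0.18703066] [-0.46971618  0.57214956 -0.43911169  1.66421573  0.28306389  0.96870886
 -2.8486624 ]
3.2082642310159764 [ 0.73122996  0.52508766 -1.22405488  1.9262825   0.56005567  1.09183027
  0.91217718] [-0.09300017  0.8182997  -1.22597695  1.6594287   0.8062551   1.25950993
 -0.18703066] [-0.46971618  0.57214956 -0.43911169  1.66421573  0.28306389  0.96870886
 -2.8486624 ]
3.2082642310159764
closed t1.97 [ 0.1478 -0.6073  0.2313] F [ 0.5  0.6 -0.4] M [0.02 0.01 0.  ] w-0.000 q7 -0.15
above t4.46 [0.4731 0.0114 0.1599] F [ 0.6  0.7 -0.5] M [ 0.04 -0.03 -0.02] w0.000 q7 0.82
down t5.37 [0.4733 0.0126 0.0465] F [ 0.2 -0.2  0.9] M [ 0.05 -0.06 -0.06] w0.000 q7 0.62
push t6.62 [0.5275 0.0157 0.0459] F [-3.1 -2.7  1.9] M [-0.5   0.7  -0.06] w0.000 q7 0.69
-0.130 t6.93 [0.5327 0.0163 0.046 ] F [-3.4 -2.2  2.2] M [-0.43  0.7  -0.03] w0.000 q7 0.69
-0.127 t7.18 [0.5356 0.0166 0.046 ] F [-3.8 -2.1  2.9] M [-0.48  0.75 -0.03] w0.000 q7 0.70
-0.124 t7.43 [0.5387 0.0169 0.046 ] F [-3.6 -2.5  1.4] M [-0.45  0.74 -0.06] w-0.000 q7 0.70
-0.121 t7.68 [0.5417 0.0171 0.046 ] F [-4.5 -2.1  2.2] M [-0.43  0.76  0.  ] w0.000 q7 0.71
-0.118 t7.93 [0.5447 0.0173 0.046 ] F [-2.9 -2.5  2.4] M [-0.43  0.73  0.05] w0.000 q7 0.71
-0.115 t8.18 [0.5477 0.0176 0.0461] F [-4.1 -2.3  1.4] M [-0.42  0.72 -0.05] w0.000 q7 0.71
-0.112 t8.43 [0.5502 0.0177 0.0459] F [-5.8 -2.2  1.5] M [-0.4   1.1  -0.02] w-0.000 q7 0.72
-0.109 t8.68 [0.5516 0.0171 0.0454] F [-8.5 -2.7  2.8] M [-0.71  1.89 -0.01] w0.000 q7 0.72
-0.106 t8.93 [0.5531 0.0164 0.045 ] F [-13.9  -5.5   4.9] M [-1.03  2.73 -0.02] w-0.000 q7 0.72
```

Run:
```python
from h import *
ctrl.movel(U(-.103,0,.046),max_speed=.03);st('push20')
ctrl.movel(U(-.17,0,.05),max_speed=.15);st('back')
ctrl.movel(U(-.17,0,.13),max_speed=.2)
ctrl.ungrasp()
im,d=vision.grab_frame('top');cv2.imwrite('pics/top1.png',im);im2,d2=vision.grab_frame('scene');cv2.imwrite('pics/scene1.png',im2)
g=quat(np.radians(164.6));L=[.4629,.391]
ctrl.movep(L+[.12],g);st('abv')
ctrl.movel(L+[.009],max_speed=.12);st('at')
ctrl.close_gripper(60);st('grip')
ctrl.movel(L+[.19],max_speed=.15);st('up')
for y in (93.82,273.82): print(y,ctrl.ik(U(0,0,.15),quat(np.radians(y))))
im3,d3=vision.grab_frame('scene')
o=np.hstack([cv2.resize(im[100:240,180:380],(400,280)),cv2.resize(im2[190:320,190:376],(400,280))])
cv2.imwrite('pics/c2.png',np.vstack([o,np.hstack([im3[150:350,200:480],im3[150:350,200:320]]) if 0 else cv2.resize(im3[150:362,240:542],(800,300))[:, :800]]))
```

```text
push20 t9.18 [0.5546 0.0158 0.0445] F [-18.   -6.8   6.2] M [-1.32  3.51  0.  ] w-0.000 q7 0.73
back t9.78 [0.4946 0.0142 0.0504] F [0.8 0.2 0.8] M [-0.04 -0.04  0.03] w0.000 q7 0.65
abv t12.62 [0.4639 0.3894 0.1197] F [-0.4 -0.4 -0.4] M [ 0.01 -0.01  0.03] w0.085 q7 -0.05
at t13.70 [0.4632 0.3915 0.0098] F [-0.9  0.2 -0.4] M [ 0.06 -0.03  0.02] w0.085 q7 -0.16
grip t14.29 [0.463  0.391  0.0094] F [-0.6 -2.2  4.2] M [-0.3   0.12  0.  ] w0.023 q7 -0.16
up t15.65 [0.4627 0.3905 0.189 ] F [-0.5  0.  -3.2] M [ 0.02 -0.    0.  ] w0.023 q7 0.02
93.82 [ 0.30043897  0.6996476  -0.68176418  1.49843891  0.46982006  1.11142699
 -0.40997914]
273.82 [ 0.54662393  0.98052233 -1.38851991  1.49512512  0.96463298  1.46249733
  2.34921434]
```

View pics/c2.png

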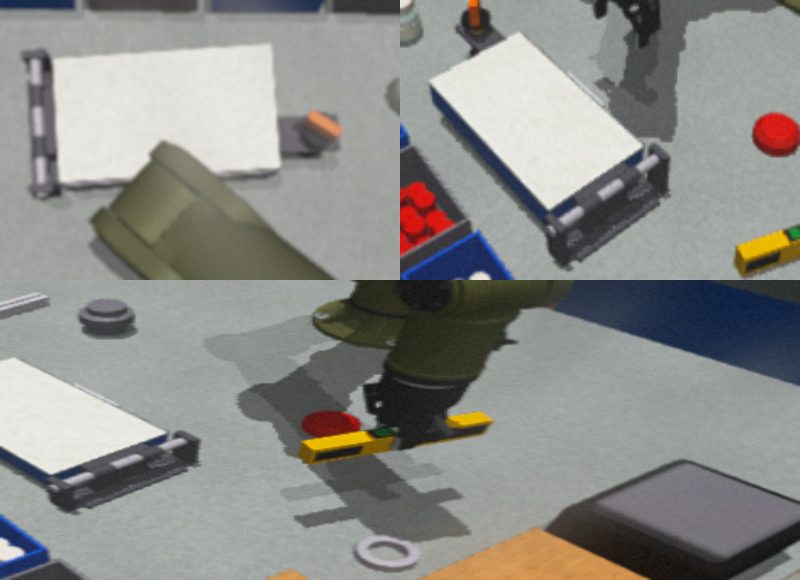

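The drawer now shows only a sliver of pull, so it looks shut. The level hangs horizontally in the jaws. Placing and pressing it is next.

Run:
```python
from h import *
g=quat(np.radians(93.82))
ctrl.movep(U(0,0,.17),g);s=st('abv')
ctrl.movel(U(0,0,.098),frame=g,max_speed=.12);s=st('near');f0=s['contact_force'][2]
z=.098
while z>.06:
    z-=.003;ctrl.movel(U(0,0,z),frame=g,max_speed=.03);s=st('%.3f'%z)
    if s['contact_force'][2]-f0>24: break
ctrl.pause(.3);st('held')
```

```text
abv t17.24 [0.6621 0.0279 0.1704] F [-0.7  0.6 -3.3] M [-0.01 -0.02  0.02] w0.023 q7 -0.40
near t17.99 [0.663  0.0255 0.0987] F [ 0.5  0.3 -3.6] M [-0.01 -0.03  0.02] w0.023 q7 -0.45
0.095 t18.24 [0.6627 0.0249 0.0955] F [ 1.1  0.7 -3.4] M [-0.02 -0.01  0.02] w0.023 q7 -0.45
0.092 t18.49 [0.663  0.0251 0.0927] F [-0.   0.3  1.8] M [-0.48 -0.09  0.06] w0.024 q7 -0.45
0.089 t18.74 [0.6626 0.0251 0.0891] F [-0.8 -0.1  2.3] M [-0.39 -0.11 -0.05] w0.023 q7 -0.45
0.086 t18.99 [0.6632 0.025  0.0867] F [-1.4 -1.   8.4] M [-0.05  0.19  0.12] w0.024 q7 -0.46
0.083 t19.24 [0.6634 0.0246 0.0841] F [-0.7 -2.2  9.5] M [-0.17  0.26  0.07] w0.024 q7 -0.46
0.080 t19.49 [0.6636 0.0241 0.0814] F [-1.4 -3.7 11.1] M [-0.21  0.38  0.04] w0.024 q7 -0.46
0.077 t19.74 [0.664  0.0237 0.0795] F [-3.2 -4.6 17.8] M [-0.66  0.72  0.13] w0.023 q7 -0.46
0.074 t19.99 [0.6645 0.0236 0.078 ] F [-5.5 -6.7 27. ] M [-0.86  1.26  0.36] w0.023 q7 -0.46
held t20.29 [0.6645 0.0236 0.078 ] F [-5.4 -6.1 26.5] M [-0.89  1.21  0.32] w0.023 q7 -0.46
```

Run:
```python
from h import *
g=quat(np.radians(93.82))
ctrl.movel(U(0,0,.0895),frame=g,max_speed=.03);st('eased')
ctrl.ungrasp();st('open')
ctrl.movel(U(0,0,.19),frame=g,max_speed=.12);st('up')
for y in (57,57-180):
  for t in (0,-92):
    print(y,t,ctrl.ik([.637,-.18,.128],quat(np.radians(y+t))))
K=[.52,-.05,.28]
ctrl.movep(U(-.22,-.1,.3),g)
from fit import rect
ims=[]
for n in ('top','scene'):
    im,d=vision.grab_frame(n);P=cloud(n,d);np.savez(n+'2.npz',im=im,P=P);ims.append(im)
    X,Y,Z=P[...,0],P[...,1],P[...,2]
    B=(X>.6)&(X<.72)&(Y>-.13)&(Y<.18)&(Z>.108)&(Z<.145)
    if B.sum()>20: print(n,'level',rect(P[B]),B.sum(),np.median(Z[B]))
    k=(X>.58)&(X<.7)&(Y>-.24)&(Y<-.13)&(Z>.135)&(Z<.18)
    if k.sum()>10: print(n,'knob',rect(P[k]),k.sum(),np.median(Z[k]))
    r=models.recognise(n,'bubble')[:2];print(r)
st()
o=np.vstack([cv2.resize(ims[0][100:240,180:380],(600,300)),cv2.resize(ims[1][180:310,180:360],(600,300))]);cv2.imwrite('pics/c3.png',o)
```

```text
eased t20.96 [0.6625 0.0241 0.0891] F [-0.  -4.4  3.1] M [-1.58 -0.17 -0.04] w0.023 q7 -0.45
open t21.58 [0.6625 0.0251 0.0895] F [ 0.1 -0.8 -0.2] M [-0.01 -0.06  0.01] w0.085 q7 -0.45
up t22.57 [0.662  0.0248 0.1891] F [-0.7 -0.5  0.5] M [ 0.   -0.01  0.01] w0.086 q7 -0.39
57 0 [ 0.53444653  0.68836569 -0.52536886  1.52808071  0.38114721  1.02847924
 -0.6664114 ]
57 -92 [ 0.29939207  0.64672335 -0.10556628  1.53164486  0.077192    0.96730124
 -2.01049899]
-123 0 [ 0.84303798  0.95481264 -1.28937837  1.52381619  0.92754345  1.37016136
  2.04196429]
-123 -92 [ 0.71668581  0.78613029 -0.90393999  1.5254711   0.65379127  1.1535833
  0.64405858]
top level (array([662.4,  27.8]), array([ 25.4, 199.6]), 93.73) 772 0.12454054442044742
top knob (array([ 636.4, -180. ]), array([14.1, 45. ]), 57.73) 123 0.1521325020913539
[]
scene level (array([664. ,  27.6]), array([ 26.7, 203.9]), 93.21) 507 0.12403530622352762
scene knob (array([ 637.7, -177.6]), array([13.7, 48.1]), 58.42) 62 0.15142004970192197
[]
 t23.81 [ 0.4503 -0.0889  0.2995] F [ 0.3 -0.3  0.4] M [-0.01 -0.02 -0.01] w0.085 q7 -0.03
```

View pics/c3.png

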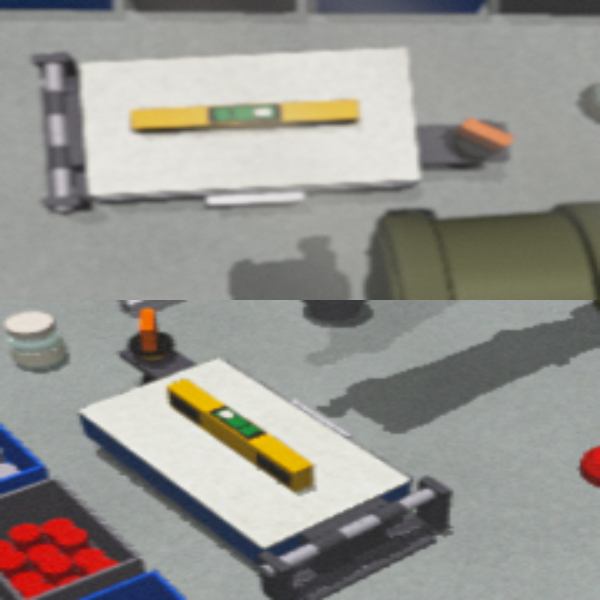

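The level lies on the middle of the top, parallel to its long sides, with the bubble at the raised foot end as expected. The pull is flush. Now I'll grip the knob and press it.

Run:
```python
from h import *
for n in ('top','scene'):
    z=np.load(n+'2.npz');P=z['P'];hsv=cv2.cvtColor(z['im'],cv2.COLOR_BGR2HSV);c,s=np.cos(YAW),np.sin(YAW)
    u=(P[...,:2]-O)@np.array([[c,-s],[s,c]]);Z=P[...,2]
    m=(abs(u[...,1])<.04)&(u[...,0]<-.092)&(u[...,0]>-.25)&(Z>.045)&(Z<.075)
    print(n,'pull x',m.sum(),np.percentile(u[m][:,0]*1000,[2,10,50]).round(1))
y0=57.6;g=quat(np.radians(y0))
ctrl.movep([.637,-.1795,.20],g);st('abv')
ctrl.movel([.637,-.1795,.122],frame=g,max_speed=.12);st('at')
ctrl.close_gripper(60);s=st('grip');f0=s['contact_force'][2]
for k in range(1,14):
    z=.122-.003*k;y=-.1795-.0032*min(1,k/6.3)
    ctrl.movel([.6367,y,z],frame=g,max_speed=.04);s=st('%.3f'%z)
    if s['contact_force'][2]>14: break
ctrl.pause(.8)
im,d=vision.grab_frame('top');im2,d2=vision.grab_frame('scene');cv2.imwrite('pics/t3.png',im);cv2.imwrite('pics/s3.png',im2)
st('end')
o=np.vstack([cv2.resize(im[120:160,205:305],(750,300),interpolation=cv2.INTER_CUBIC),cv2.resize(im2[180:260,180:360],(750,300),interpolation=cv2.INTER_CUBIC)]);cv2.imwrite('pics/c4.png',o)
```

```text
top pull x 130 [-103.2 -102.7  -98.2]
scene pull x 29 [-102.5 -102.1  -99.2]
abv t24.73 [ 0.6369 -0.1785  0.2004] F [-0.1  0.  -0.1] M [0.04 0.04 0.  ] w0.085 q7 -0.67
at t25.52 [ 0.6375 -0.1795  0.1231] F [-0.5 -0.5 -0.1] M [-0.03  0.03  0.06] w0.086 q7 -0.72
grip t26.18 [ 0.6372 -0.1796  0.1221] F [-1.1  0.8 -0.7] M [-0.39 -0.44  0.08] w0.013 q7 -0.72
0.119 t26.43 [ 0.637  -0.18    0.1191] F [-1.3  0.3  2.2] M [-0.01 -0.45  0.02] w0.013 q7 -0.72
0.116 t26.68 [ 0.6369 -0.1804  0.116 ] F [0.1 0.2 4.2] M [ 0.43 -0.45  0.04] w0.013 q7 -0.72
0.113 t26.93 [ 0.6368 -0.1808  0.1131] F [ 1.3 -0.3  4.4] M [ 0.62 -0.4   0.01] w0.013 q7 -0.73
0.110 t27.18 [ 0.6368 -0.1813  0.1101] F [0.6 1.  5.2] M [ 0.66 -0.36 -0.01] w0.013 q7 -0.73
0.107 t27.43 [ 0.6368 -0.1818  0.1071] F [0.  0.9 4.1] M [ 0.92 -0.41 -0.  ] w0.013 q7 -0.73
0.104 t27.68 [ 0.6367 -0.1823  0.1041] F [-0.6  1.7  4.6] M [ 0.89 -0.21 -0.02] w0.013 q7 -0.73
0.101 t27.93 [ 0.6366 -0.1826  0.1011] F [-0.5  0.4  5.4] M [ 0.9  -0.15  0.05] w0.013 q7 -0.73
0.098 t28.18 [ 0.6369 -0.183   0.0986] F [-0.6 -0.4  7.9] M [0.82 0.06 0.07] w0.013 q7 -0.73
0.095 t28.43 [ 0.6373 -0.1831  0.0963] F [-1.  -0.9 13.4] M [0.89 0.18 0.11] w0.013 q7 -0.73
0.092 t28.68 [ 0.6376 -0.1834  0.0939] F [-1.5 -1.2 15.9] M [0.78 0.34 0.18] w0.013 q7 -0.74
end t29.57 [ 0.6376 -0.1834  0.0941] F [-0.9 -0.9 15.3] M [0.76 0.35 0.12] w0.014 q7 -0.74
```

View pics/c4.png

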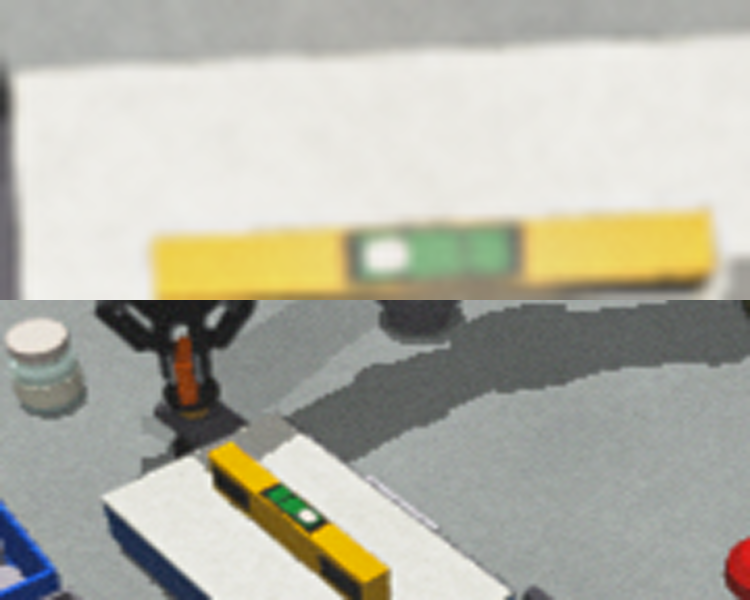

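The picture shows the bubble at the hinge end, at (385,255) with the vial centre at (435,250) in the crop. That is about -17 mm, so clockwise turning is needed. The TCP dropped more than expected, so I'll check the shelf slope from depth and build a bubble gauge.

```bash
cat > bub.py <<'E'
from h import *
def fitplane(n,P,im):
    hsv=cv2.cvtColor(im,cv2.COLOR_BGR2HSV);c,s=np.cos(YAW),np.sin(YAW)
    u=(P[...,:2]-O)@np.array([[c,-s],[s,c]]);Z=P[...,2]
    m=(abs(u[...,0])<.078)&(abs(u[...,1])<.14)&(abs(u[...,0])>.025)&(Z>.05)&(Z<.1)&(hsv[...,1]<60)
    A=np.c_[u[m],np.ones(m.sum())];b=Z[m]
    for _ in range(3):
        co=np.linalg.lstsq(A,b,rcond=None)[0];k=abs(A@co-b)<.004;A,b=A[k],b[k]
    return co
def bubble(n,im,save=None):
    """offset of bubble along unit -y (+ = foot end), mm, by rectifying the level's top face"""
    c=vision.camera_info(n);K=np.array(c['mtx']);d=np.array(c['dist_coeffs']);R=np.array(c['R']);t=np.array(c['t']).ravel()
    ys=np.arange(-45,45.1,.5);xs=np.arange(-30,30.1,.5)   # mm about the level's middle, level's top plane
    g=np.array([[U(x/1e3,y/1e3,.118) for y in ys] for x in xs]).reshape(-1,3)
    p=cv2.projectPoints(g,cv2.Rodrigues(R)[0],t,K,d)[0].reshape(len(xs),len(ys),2).astype(np.float32)
    w=cv2.remap(im,p[...,0],p[...,1],cv2.INTER_CUBIC)
    if save: cv2.imwrite(save,cv2.resize(w,None,fx=4,fy=4))
    f=w.astype(float);B,G,Rr=f[...,0],f[...,1],f[...,2]
    yel=((Rr-B)>80).astype(np.uint8)
    green=((G-Rr)>30)
    if green.sum()<50: return None
    rows=np.where(green.any(1))[0];r0,r1=rows[0],rows[-1];mid=(r0+r1)//2
    band=slice(max(mid-6,0),mid+7)
    # vial window: between the inner yellow edges on this band
    yl=yel[band].mean(0)>.5;gc=np.where(green[band].any(0))[0];gm=int((gc[0]+gc[-1])//2)
    L=np.where(yl[:gm])[0];Rg=np.where(yl[gm:])[0]
    if len(L)==0 or len(Rg)==0: return None
    a,b=ys[L[-1]],ys[gm+Rg[0]]
    pr=f[band].mean(0);win=slice(L[-1]+4,gm+Rg[0]-3)
    wt=np.clip(pr[win].min(1)-120,0,None)
    if wt.sum()<50: return None
    pos=(wt*ys[win]).sum()/wt.sum()
    return -(pos-(a+b)/2),b-a
E
python3 - <<'E'
from bub import *
for n in ('top','scene'):
    im,d=vision.grab_frame(n);P=cloud(n,d);print(n,fitplane(n,P,im).round(4),bubble(n,im,f'pics/w_{n}.png'))
    z=np.load(n+'2.npz');print(' before',fitplane(n,z['P'],z['im']).round(4),bubble(n,z['im']))
a=cv2.imread('pics/w_top.png');b=cv2.imread('pics/w_scene.png');cv2.imwrite('pics/w.png',cv2.resize(np.vstack([a,b]),None,fx=.6,fy=.6))
st()
E
```

```text
top [0.0011 0.0383 0.0683] (np.float64(-11.86423748152859), np.float64(63.0))
 before [ 0.0009 -0.0345  0.0808] (np.float64(15.538163945259795), np.float64(65.0))
scene [-0.001   0.0386  0.069 ] (np.float64(-13.90291254098089), np.float64(60.5))
 before [ 0.0008 -0.0347  0.0815] (np.float64(19.143973409528254), np.float64(65.5))
 t29.68 [ 0.6376 -0.1834  0.0941] F [-0.8 -0.9 15.1] M [0.81 0.37 0.14] w0.013 q7 -0.74
```

View pics/w.png

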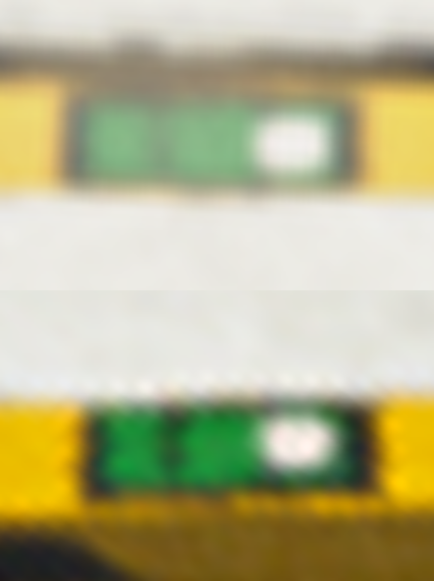

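Run:
```python
from bub import *
g=quat(np.radians(57.6))
for z in (.096,.099,.102,.105):
    ctrl.movel([.6367,-.1827,z],frame=g,max_speed=.04);ctrl.pause(.4)
    s=st('%.3f'%z);F=np.mean([ (ctrl.pause(.03),get_state()['contact_force'][2])[1] for _ in range(5)])
    r=[]
    for n in ('top','scene'):
        im,d=vision.grab_frame(n);r.append((fitplane(n,cloud(n,d),im).round(4).tolist()))
    print('F%.1f'%F,r)
```

```text
0.096 t30.32 [ 0.637  -0.1832  0.0971] F [-0.  -0.5 10.5] M [0.6  0.16 0.05] w0.013 q7 -0.73
F10.1 [[0.0013, 0.03, 0.0695], [-0.0015, 0.03, 0.0702]]
0.099 t31.24 [ 0.6367 -0.1831  0.0994] F [0.  0.3 6.6] M [ 0.42  0.16 -0.04] w0.013 q7 -0.73
F6.3 [[0.0003, 0.0249, 0.0705], [-0.0009, 0.0246, 0.0713]]
0.102 t32.16 [ 0.6366 -0.1828  0.1019] F [1.1 1.3 3.7] M [0.13 0.05 0.03] w0.013 q7 -0.73
F3.2 [[0.0008, 0.0187, 0.0716], [-0.0007, 0.0187, 0.0722]]
0.105 t33.08 [ 0.6367 -0.1826  0.105 ] F [0.4 2.3 2. ] M [0.08 0.08 0.03] w0.013 q7 -0.73
F2.5 [[0.0013, 0.0106, 0.073], [-0.0, 0.0103, 0.0737]]
```

```bash
sed -i 's/wt=np.clip(pr\[win\].min(1)-120,0,None)/q=pr[win][:,2];wt=np.clip(q-(np.median(q)*.4+q.max()*.6),0,None)/' bub.py
cat > turn.py <<'E'
from bub import *
def F(): 
    return np.mean([(ctrl.pause(.02),get_state()['contact_force'][2])[1] for _ in range(3)])
def go(y,z,Ft=9.5):
    ctrl.movel([.6367,-.1827,z],frame=quat(np.radians(y)),max_speed=.04);f=F();return f
def meas(sv=None):
    for n in ('top','scene'):
        im,d=vision.grab_frame(n);b=bubble(n,im,sv and f'pics/{sv}_{n}.png');print('  ',n,fitplane(n,cloud(n,d),im)[1].round(4),b and np.round(b,1))
E
python3 - <<'E'
from turn import *
z=.0965;f=go(57.6,z);print(f)
y=57.6
for k in range(5):
    y-=np.degrees(.18);z+=.18*.0084+np.clip((f-9.5)/1500*.6,-.002,.002)
    f=go(y,z);s=st('y%.1f z%.4f f%.1f'%(y,z,f))
ctrl.pause(.8);meas('w1')
print(z,y,F())
E
```

```text
9.640994805877659
y47.3 z0.0981 f8.6 t34.13 [ 0.6374 -0.1832  0.0991] F [-0.6  0.8  8.3] M [ 0.52  0.3  -0.06] w0.013 q7 -0.88
y37.0 z0.0992 f9.0 t34.52 [ 0.6374 -0.1833  0.1003] F [0.1 0.2 9. ] M [ 0.46  0.39 -0.05] w0.013 q7 -1.03
y26.7 z0.1005 f8.8 t34.90 [ 0.6374 -0.1833  0.1017] F [-0.8 -0.   9.5] M [ 0.47  0.45 -0.05] w0.013 q7 -1.18
y16.3 z0.1018 f9.4 t35.28 [ 0.6374 -0.1834  0.1029] F [-0.4  0.9  9.9] M [ 0.46  0.46 -0.01] w0.013 q7 -1.32
y6.0 z0.1032 f9.6 t35.67 [ 0.6373 -0.1834  0.1044] F [-0.1 -0.3 10. ] M [ 0.42  0.55 -0.04] w0.013 q7 -1.47
   top 0.0109 [-5.2 64. ]
   scene 0.0108 [-2.5 62. ]
0.10324492974086998 6.0337984382259116 9.482080014305597
```

Run:
```python
from turn import *
y,z=6.03,.1032;f=F()
for k in range(3):
    d=.25/2 if k<2 else 0
    y-=np.degrees(d);z+=d*.0084+np.clip((f-7.3)/1500*.7,-.002,.002)
    f=go(y,z);s=st('y%.1f z%.4f f%.1f'%(y,z,f))
ctrl.pause(1.2);meas('w2')
print(z,y,F())
a=cv2.imread('pics/w2_top.png');b=cv2.imread('pics/w2_scene.png');cv2.imwrite('pics/w2.png',cv2.resize(np.vstack([a,b]),None,fx=.6,fy=.6))
```

```text
y-1.1 z0.1051 f8.0 t36.99 [ 0.6372 -0.1834  0.1061] F [-0.5  0.3  8.1] M [ 0.32  0.55 -0.06] w0.013 q7 -1.57
y-8.3 z0.1065 f7.8 t37.32 [ 0.6371 -0.1834  0.1073] F [0.3 1.2 8.1] M [0.28 0.46 0.02] w0.014 q7 -1.67
y-8.3 z0.1067 f7.3 t37.62 [ 0.637  -0.1834  0.1074] F [-0.4  0.2  8.1] M [ 0.27  0.47 -0.09] w0.013 q7 -1.67
   top 0.0026 [-2. 64.]
   scene 0.0028 [ 0.9 63. ]
0.10670647041318847 -8.29394487827058 7.641752682714056
```

View pics/w2.png

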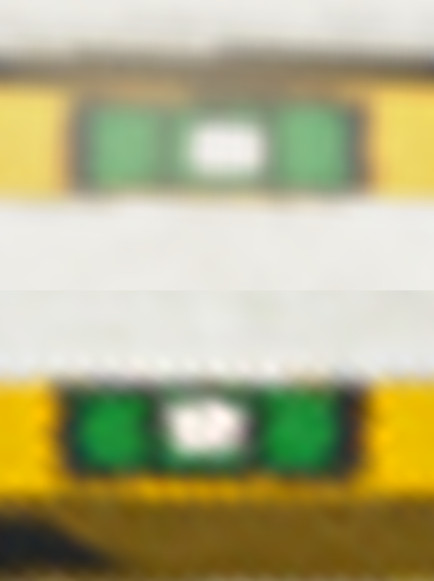

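The bubble now stands between the lines: in the top view the lines are at 170 and 273 with the bubble at 226, and in the scene view 155 and 257 with the bubble at 205. I'll trim a little, check and hand in.

Run:
```python
from turn import *
y=-8.29-np.degrees(.05);z=.1067+.0004
f=go(y,z);st('f%.1f'%f)
ctrl.pause(1.5);meas('w3');ctrl.pause(.7);meas();st('end %.1f'%F())
from fit import rect
im,d=vision.grab_frame('top');P=cloud('top',d);cv2.imwrite('pics/topend.png',im)
c,s=np.cos(YAW),np.sin(YAW);u=(P[...,:2]-O)@np.array([[c,-s],[s,c]]);Z=P[...,2]
m=(abs(u[...,1])<.04)&(u[...,0]<-.092)&(u[...,0]>-.2)&(Z>.04)&(Z<.07);print('pull',m.sum(),np.percentile(u[m][:,0]*1000,[2,10]).round(1) if m.sum() else '')
m=(abs(u[...,0])<.05)&(abs(u[...,1])<.14)&(Z>.1)&(Z<.14);print('level',rect(P[m]),m.sum())
a=cv2.imread('pics/w3_top.png');b=cv2.imread('pics/w3_scene.png');w=cv2.resize(np.vstack([a,b]),None,fx=.5,fy=.5)
im=im.copy();o=np.zeros((max(420,w.shape[0]),560+240,3),np.uint8);o[:420,:560]=im;w=cv2.resize(w,(240,320));o[:320,560:]=w;cv2.imwrite('pics/end.png',o)
```

```text
f7.4 t39.27 [ 0.6371 -0.1834  0.1079] F [ 0.4 -0.3  7.1] M [ 0.31  0.49 -0.01] w0.013 q7 -1.72
   top 0.0024 [-1.3 63. ]
   scene 0.0019 [ 1.3 63. ]
   top 0.0021 [-1.3 63. ]
   scene 0.0018 [ 1.2 63. ]
end 7.7 t41.72 [ 0.6371 -0.1834  0.1079] F [-1.5  0.9  7.7] M [ 0.26  0.47 -0.01] w0.013 q7 -1.72
pull 126 [-103.1 -102.9]
level (array([662.2,  25.9]), array([ 25.2, 198.8]), 93.67) 770
```

View pics/end.png

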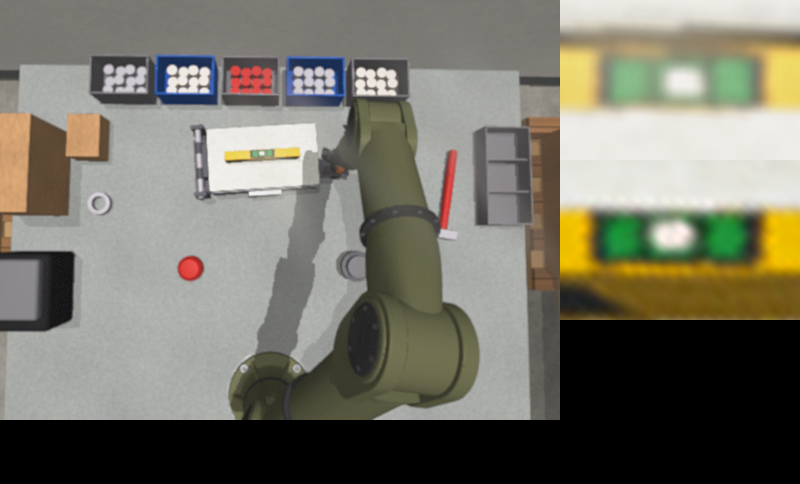

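The bubble is centred between the lines (the cameras read -1.3 and +1.2 mm), the pull is at -103 mm (shut) and the level is in the middle of the top. The other objects in view are where they were.

```bash
python3 -c "
from h import *
st();ticket.close_job();st()"
```

```text
t41.77 [ 0.6371 -0.1834  0.1079] F [-0.1  0.5  7.5] M [ 0.25  0.48 -0.08] w0.013 q7 -1.72
the job is handed in; nothing more can be done
the job is handed in; nothing more can be done
```

I did the whole job in the order asked and handed it in at 41.8 s, with the gripper still holding and pressing the knob and the bubble centred. No verdict was reported.

- **Drawer:** I pushed it to its stop at about 19 N. The last check puts the pull's front at -103 mm, which is its shut position.
- **Level:** It lies lengthwise, vial up, within about 1 mm of the middle of the top. I pressed it down at about 30 N and then released it.
- **Knob:** I turned it about 1.2 rad clockwise while holding it down at about 7.5 N.
- **Bubble:** It stands steadily between the lines. The top camera read -1.3 mm and the scene camera +1.2 mm, so they disagree in sign but average to about zero. The slope measured from depth was 0.002 rad.
- **Bystanders:** The cap, collar, housing and hammer look unmoved in the last top picture. The jar and the profile were hidden behind the arm there, so I could not check them. I never moved near either of them.

**Foot home (uncertain):** The foot has no sharp stop. Above about 4 N the end keeps sinking at roughly 1.5 N per mm. I took home as just past that bend and chose the 7.5 N press from it, so "home" is inferred from force and slope, not measured directly.

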